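Shut and latch the louvred courtyard cabinet

TASK

On the granite shelf, slide the door in the top of the louvred cabinet fully shut, then swing that cabinet's latch handle across the door, over the hump of its cam, until it drops home into the low notch. Leave the same-looking latch on the glazed cold frame as it is, and let go at the end.

Things in the scene. Friction and masses are not known exactly. Their poses are not given: they have to be found in the camera images.
- latch_pivot (a point): Point on the latch's upright pivot, level with the louvred cabinet's top, 120 mm above the shelf. Its axes are the fixed cabinet's: x away from the robot, y to its left at yaw 0 (yaw up to 0.3 rad), z up. Offsets below are from here, in mm. Cabinet: wood, slatted long sides, x -110 to 110, y -35 to 285. Beside it stands a glazed cold frame of equal size, wood and latch; they may swap places.
- cabinet_door (a joint): Opening in m of the door on the cabinet's top: 0 = shut, at its stop; opens to +y, 0.105 at most; starts 0.035 to 0.095. Friction 1.5 N, stays put. Slatted wood panel, top at z 13 to 15, x -99 to 99. On it an upright wooden pull to pinch or push: plate 50 long in x, 12 thick in y, z 13 to 45, centred at x 0, y = 125 + opening.
- cabinet_latch (a joint): Turn q (rad) of a steel bar handle, 13 wide, clockwise from above; 0 = points to -x. Starts at 0 to 0.35, parked. Round post, 18 across, on it at x = -62 cos q, y = 62 sin q, z 36 to 78 when parked. From q 0.4 it climbs a sprung, rubbing cam (5 to 8 N at the post, up 5 mm at the crest, q 0.9 to 0.95; stays where let go), then falls by itself into the notch, q 1.2 to 1.57 (stop), 8 mm below parked.
- coldframe_latch (a joint): Turn in rad of the equal latch on the glazed cold frame (no sliding door, glass pane in its top), same meaning as the cabinet's; starts at 0 to 0.35, to be left there.

How it is judged (in metres and radians):
On the way:
1. the cabinet's door is slid shut (within 12 mm of its stop) while its latch is still parked (value of joint cabinet_door below 0.012 m and value of joint cabinet_latch below 0.6 rad), for 0.2 s.
At the end, for the whole second after the job is handed in: The cabinet's door is shut to within 12 mm of its stop, its latch handle rests in the low notch (turned more than 1.1 rad), and the cold frame's latch is still parked (turned less than 0.6 rad) (value of joint cabinet_door below 0.012 m and value of joint cabinet_latch above 1.1 rad and value of joint coldframe_latch below 0.6 rad); the robot touches nothing.
It fails at once if the cold frame's latch was turned to its cam (0.6 rad or more) (value of joint coldframe_latch above 0.6 rad).
It also fails if it takes over 48 s, if anything falls off the work surface, if the arm or the gripper's body presses on something with over 40 N, if the wrist force passes 120 N, or if a joint passes its speed limit or range.

ROBOT

A 7-joint arm with a two-finger parallel gripper is mounted at the origin on the work surface. World frame = base frame: x ahead of the robot, y to its left, z up, the work surface at z = 0. Lengths are in m, angles in degrees, forces in N, time in s.
With the tool pointing down it reaches from about 0.4 to 0.875 m from the base axis. Payload 6.5 kg.
Tool frame: the origin (TCP) lies on the mounting face of the last link; the fingertips stand 166 mm ahead of it and the grasp point (between the pads) lies 147 mm ahead of it; y points along the fingers, x is the direction in which the jaws open and shut, and the axes are right-handed (so a half turn about y gives the same grasp; the last joint's range is limited). The gripper opens to 88 mm and grips with 3 to 60 N. Pads are 18 mm wide; open, the fingers measure 123 mm over their backs; the gripper's body (75 mm by 187 mm) begins 45 mm behind the grasp point.
Start: joints at [66.165, 30.733, -0.252, 88.115, 0.149, 61.152, -4.079], TCP at [0.223, -0.611, 0.405] pointing down, gripper open.
Joint ranges: [-154.64, 154.64], [-21.42, 123.67], [-72.66, 72.17], [13.99, 137.28], [-74.86, 254.86], [10.95, 109.41], [-158.01, 158.01]. Speed limits (degrees/s): [136.94, 136.94, 180, 180, 180, 180, 180].

INTERFACE

Orientations are given as [roll, pitch, yaw] about the fixed x, y, z axes, in that order (R = Rz(yaw) Ry(pitch) Rx(roll)).
In Python, from cell import manip gives the robot as it stands. The module is installed in compiled form; this text tells all that it offers.
- The arm moves only by the shell command python3 -m jog 'ROWS' [FORCE]. ROWS is text: rows parted by semicolons, each of 5 numbers parted by spaces: the shift along the tool's x, y, z in m, then the turn about the tool's y in degrees, then the opening in per cent of the stroke, from 0 (shut) to 100 (fully open). A call has 1 to 10 rows; each row is the pose to reach, as a shift and turn from the pose commanded when the call began, along the tool's axes at that moment; what a row does not reach only later rows make up. A row lasts 1/12 s, in which the tool goes at most 41.7 mm and 7.16 degrees, less where a joint would pass 70% of its speed; a pose out of reach is approached as far as the arm can. A call with a gripper value outside its range is refused whole. The fingers move at their own pace and stop on an object; FORCE is the grip in N (left out, the last holds). Time passes only in rows, so rows that repeat a pose let the fingers close. It gives the time, the measured TCP pose, the force and the opening at its end, in the units of the state.
- manip.get_obs(): the state, without advancing time (a new reading comes with each control period).
- manip.get_image(name): name is "side" or "top" or "wrist"; returns the picture (420x560x3 uint8, red, green, blue); there is no depth.
- manip.camera_info(name): a dict with "vertical_fov" (degrees; the focal length in pixels is half the picture's height over the tangent of half this angle, whatever the lens; pixels are square), "cx", "cy" (the principal point, pixels), "rvec" (rotation vector, rad) and "tvec" (3), from world to camera coordinates, as OpenCV has them; the wrist camera has in their place "T_tool_cam" (4x4, takes a point from camera to tool coordinates, whose origin is the TCP and whose axes are the tool frame's). Camera axes: x right, y down, z forward; pixel columns grow to the right and rows downward; lengths in m; the calibration is good to about 2 mm. A picture is of the moment at which its call begins: read the wrist's pose just before it. camera_info takes no time and is no camera call.
- manip.close_job(): hands the job in, once; it reports no verdict.
The state is a dict: "t": time; "q": joint angles; "joint_vel": joint speeds; "joint_torque": joint torques, N m; "tcp_pos": TCP position; "eef_rot": TCP orientation; "contact_force": force on the tool from outside, world axes, zero at the start; "moment": the same for the moment, N m; "width": finger opening in m.
Only numpy, scipy, OpenCV 4.12 (cv2) and the standard library are available. Lean on these libraries where they do the work, as an engineer would, in place of code of your own. Each camera call takes 0.05 s, during which the arm holds its last target.

## Working session

There is one attempt and no reset: what is moved stays moved. The work goes in short steps, Python scripts to look and compute and a shell command to move; the robot and the scene stay as the last step left them, time stands still between calls to the robot, and variables do not carry over. Pictures are saved under pics/ and viewed, and the job is handed in when it is done.

```bash
mkdir -p pics; ls
python3 - <<'E'
from cell import manip
import cv2
o=manip.get_obs()
print({k:o[k] for k in ('t','tcp_pos','eef_rot','contact_force','width')})
for n in('side','top','wrist'):
    print(n,manip.camera_info(n))
    cv2.imwrite(f'pics/{n}0.png',manip.get_image(n)[:,:,::-1])
E
```

```text
pics
{'t': 0.0, 'tcp_pos': array([ 0.22267221, -0.61034041,  0.40385638]), 'eef_rot': array([-90.00717598,   0.09503772, -69.95314665]), 'contact_force': array([ 0.46892948,  0.09365654, -0.22623572]), 'width': 0.0877134331984346}
side {'vertical_fov': 43.100570213103836, 'cx': 282.33603415997595, 'cy': 205.694850463542, 'rvec': array([ 2.25349425, -0.00391426,  0.018479  ]), 'tvec': array([-0.54134604,  0.11121281,  1.2146941 ])}
top {'vertical_fov': 48.44092239014106, 'cx': 277.06556802409244, 'cy': 212.68444449966535, 'rvec': array([ 2.15629047, -2.17412909,  0.15245936]), 'tvec': array([-0.0758272 ,  0.57521008,  1.18191654])}
wrist {'vertical_fov': 58.904570298683886, 'cx': 279.19141809250146, 'cy': 209.14713144239852, 'T_tool_cam': array([[ 9.99999815e-01, -6.03161136e-04, -8.46889989e-05,
         5.92798491e-04],
       [-8.25897953e-05, -2.72041367e-01,  9.62285554e-01,
         2.01528774e-02],
       [-6.03452159e-04, -9.62285369e-01, -2.72041367e-01,
         6.85457851e-02],
       [ 0.00000000e+00,  0.00000000e+00,  0.00000000e+00,
         1.00000000e+00]])}
```

View pics/side0.png

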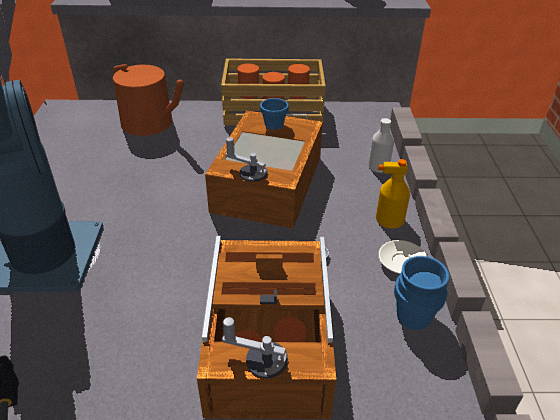

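View pics/top0.png

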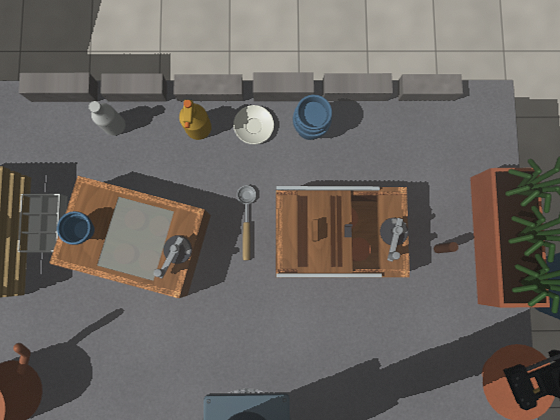

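View pics/wrist0.png

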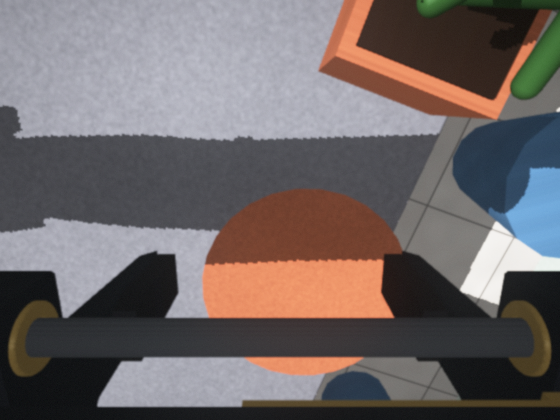

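Run:
```python
import cv2
a=cv2.imread('pics/top0.png')[170:295,260:430]
cv2.imwrite('pics/topc.png',cv2.resize(a,None,fx=4.6,fy=4.6,interpolation=cv2.INTER_CUBIC))
a=cv2.imread('pics/side0.png')[225:420,180:350]
cv2.imwrite('pics/sidec.png',cv2.resize(a,None,fx=3,fy=3,interpolation=cv2.INTER_CUBIC))
```

```text
(no output)
```

View pics/topc.png

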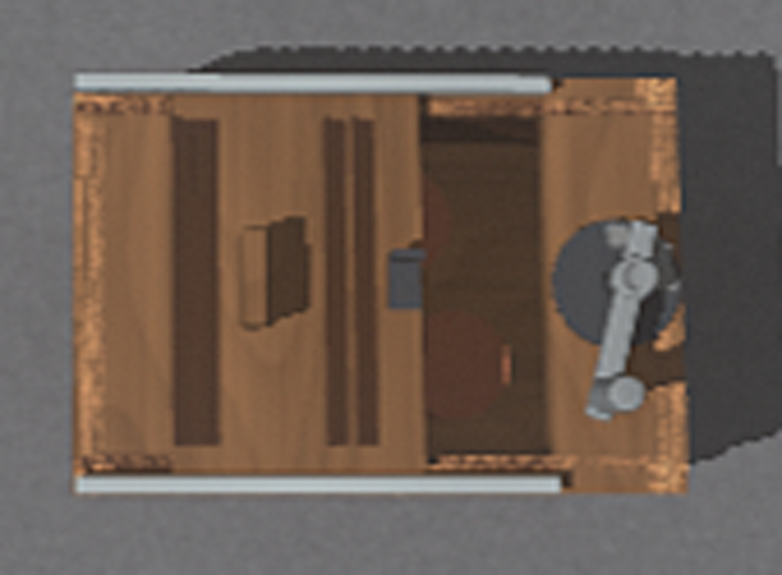

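View pics/sidec.png

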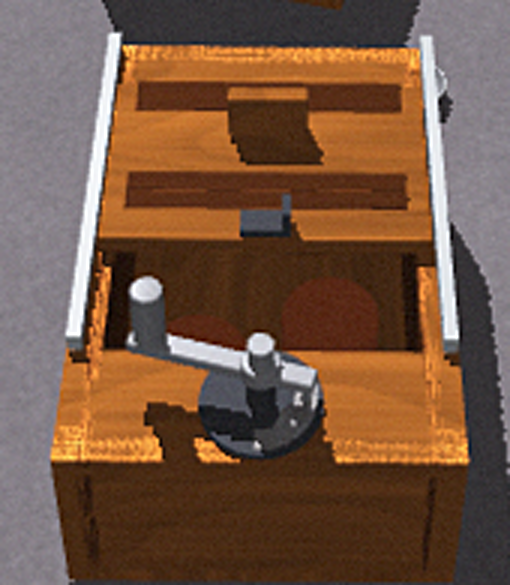

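```bash
cat > h.py <<'E'
import numpy as np, cv2
from cell import manip
def cam(n,tool=None):
    c=manip.camera_info(n); f=210/np.tan(np.radians(c['vertical_fov']/2))
    K=np.array([[f,0,c['cx']],[0,f,c['cy']],[0,0,1]])
    R=cv2.Rodrigues(c['rvec'])[0]; return K,R,c['tvec']
def ray(n,p):
    K,R,t=cam(n); d=R.T@np.linalg.inv(K)@np.array([p[0],p[1],1]); return -R.T@t,d/np.linalg.norm(d)
def onz(n,p,z):
    o,d=ray(n,p); return o+d*(z-o[2])/d[2]
def tri(p,q,a='side',b='top'):
    o1,d1=ray(a,p);o2,d2=ray(b,q)
    s=np.linalg.lstsq(np.c_[d1,-d2],o2-o1,rcond=None)[0]
    x1=o1+d1*s[0];x2=o2+d2*s[1];return (x1+x2)/2,np.linalg.norm(x1-x2)
E
python3 - <<'E'
from h import *
np.set_printoptions(precision=4,suppress=True)
T=lambda x,y:(x/4.6+260-.5+.1,y/4.6+170-.4)
S=lambda x,y:(x/3+180-.3,y/3+225-.3)
print('post',tri(S(147,288),T(627,392)), onz('top',T(627,392),.198),onz('side',S(147,288),.198))
print('pivot',tri(S(261,343),T(634,277)))
print('pull',onz('top',T(257,275),.165), onz('top',T(257,225),.165),onz('top',T(257,327),.165),onz('side',S(268,90),.165))
for p in[(75,73),(677,78),(688,492),(75,492)]: print('corner',onz('top',T(*p),.12))
for p in[(52,462),(466,462)]: print('sidecorner',onz('side',S(*p),.12))
# coldframe
print('cf post',onz('top',(159,273),.198),'cf pivot',onz('top',(184,241),.185))
E
```

```text
post (array([ 0.4547, -0.3449,  0.1946]), np.float64(0.005280513958409373)) [ 0.4572 -0.3436  0.198 ] [ 0.4525 -0.348   0.198 ]
pivot (array([ 0.5138, -0.3584,  0.1662]), np.float64(0.004763095899438119))
pull [ 0.5188 -0.1672  0.165 ] [ 0.5442 -0.1677  0.165 ] [ 0.4925 -0.1667  0.165 ] [ 0.5132 -0.168   0.165 ]
corner [ 0.6313 -0.0769  0.12  ]
corner [ 0.6265 -0.3985  0.12  ]
corner [ 0.4074 -0.3946  0.12  ]
corner [ 0.4105 -0.0749  0.12  ]
sidecorner [ 0.4023 -0.3996  0.12  ]
sidecorner [ 0.6193 -0.3999  0.12  ]
cf post [0.4217 0.1851 0.198 ] cf pivot [0.493  0.1333 0.185 ]
```

```bash
python3 -m jog '-0.015 0 0.02 -4 100;-0.04 0 0.054 -10 100;-0.065 0 0.088 -17 100;-0.09 0 0.122 -24 100;-0.115 0 0.156 -31 100;-0.14 0 0.19 -38 100;-0.165 0 0.223 -45 100;-0.19 0 0.257 -52 100;-0.215 0 0.291 -59 100;-0.24 0 0.325 -66 100' 10; python3 -c "
from h import *;o=manip.get_obs();print(o['tcp_pos'],o['eef_rot'],o['q'])"
```

```text
t: 0.98
tcp_pos: [0.4441, -0.2753, 0.4048]
eef_rot: [-90.0, 0.0, -3.6]
contact_force: [1.7, 0.6, 0.2]
width: 0.0882
[ 0.44414612 -0.27531547  0.40477775] [-9.00181444e+01  4.24684987e-03 -3.62962585e+00] [ 44.704461    19.90353953 -21.98839997 106.37470816   8.93176328
  55.3920822   15.18396916]
```

```bash
python3 -m jog '0.006 0 0.011 -7 100;0.012 0 0.022 -14 100;0.018 0 0.033 -21 100;0.024 0 0.044 -28 100;0.03 0 0.056 -35 100;0.036 0 0.067 -42 100;0.042 0 0.078 -49 100;0.05 0 0.09 -56 100;0.056 0 0.1 -63 100;0.063 0 0.112 -70 100'; python3 -c "
from h import *;o=manip.get_obs();print(o['tcp_pos'],o['eef_rot'],o['q'])"
```

```text
t: 1.82
tcp_pos: [0.5142, -0.1696, 0.4045]
eef_rot: [-90.0, 0.0, 66.4]
contact_force: [-0.3, 0.3, 0.0]
width: 0.0882
[ 0.51423381 -0.16956935  0.40448275] [-8.99724175e+01  2.26784797e-02  6.63572796e+01] [ 43.01039591  24.75836088 -37.97823258 103.02793236  17.65308761
  58.2775661   64.52611015]
```

```bash
python3 -m jog '0 0 0 -7 100;0 0 0 -14 100;0 0 0 -21 100;0 0 0 -23.5 100;0 0 0 -23.5 100'; python3 -c "
from h import *;o=manip.get_obs();print(o['tcp_pos'],o['eef_rot'],o['q'],o['contact_force'])
cv2.imwrite('pics/w1.png',manip.get_image('wrist')[:,:,::-1])"
```

```text
t: 2.23
tcp_pos: [0.514, -0.1699, 0.4044]
eef_rot: [-90.0, -0.0, 89.6]
contact_force: [0.1, -0.5, -0.2]
width: 0.0882
[ 0.51399618 -0.1698936   0.40436506] [-8.99628400e+01 -2.41036054e-02  8.96223326e+01] [ 46.69852539  26.1075692  -43.06243761 102.85321334  20.46142604
  59.1571497   85.47559541] [ 0.12071024 -0.46307416 -0.23902408]
```

View pics/w1.png

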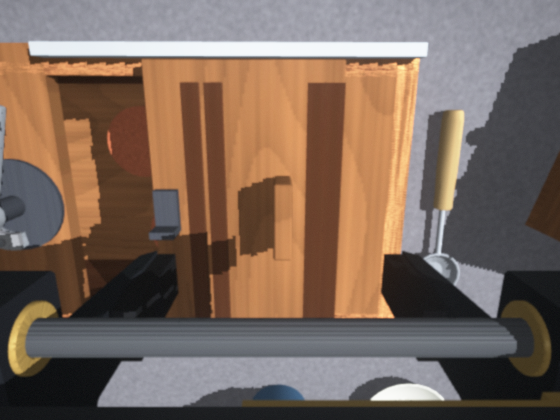

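```bash
python3 -m jog '0 0 0 0 50;0 0.01 0 0 50;0 0.025 0 0 50;0 0.045 0 0 50;0 0.065 0 0 50;0 0.08 0 0 50;0 0.09 0 0 50;0 0.095 0 0 50;0 0.095 0 0 50;0 0.095 0 0 50' 10; python3 -m jog '0 0 0 0 20;0 0 0 0 0;0 0 0 0 0;0 0 0 0 0;0 0 0 0 0;0 0 0 0 0' 10
```

```text
t: 3.12
tcp_pos: [0.5144, -0.1697, 0.31]
eef_rot: [-90.0, 0.0, 89.5]
contact_force: [0.3, 0.6, -0.2]
width: 0.044
t: 3.62
tcp_pos: [0.5143, -0.1696, 0.31]
eef_rot: [-90.0, -0.0, 89.5]
contact_force: [0.7, 0.7, 2.3]
width: 0.0119
```

```bash
python3 -m jog '-0.004 0 0 0 0;-0.012 0 0 0 0;-0.022 0 0 0 0;-0.032 0 0 0 0;-0.042 0 0 0 0;-0.05 0 0 0 0;-0.056 0 0 0 0;-0.06 0 0 0 0;-0.06 0 0 0 0'; python3 -m jog '-0.003 0 0 0 0;-0.006 0 0 0 0;-0.006 0 0 0 0'
```

```text
t: 4.37
tcp_pos: [0.5136, -0.2327, 0.31]
eef_rot: [-90.0, 0.1, 89.4]
contact_force: [-1.2, -1.4, 4.4]
width: 0.0119
t: 4.62
tcp_pos: [0.5137, -0.2372, 0.31]
eef_rot: [-90.0, 0.0, 89.5]
contact_force: [-1.6, 1.5, 5.8]
width: 0.0123
```

```bash
python3 -m jog '-0.003 0 0 0 0;-0.006 0 0 0 0;-0.006 0 0 0 0'; python3 -m jog '-0.003 0 0 0 0;-0.003 0 0 0 0'
```

```text
t: 4.87
tcp_pos: [0.5138, -0.2385, 0.3099]
eef_rot: [-90.0, -0.4, 89.7]
contact_force: [-3.5, 13.9, 10.0]
width: 0.012
t: 5.03
tcp_pos: [0.5139, -0.2398, 0.3098]
eef_rot: [-89.9, -0.5, 89.8]
contact_force: [-4.0, 20.6, 11.7]
width: 0.0144
```

Run:
```python
from h import *
for n in('side','top','wrist'): cv2.imwrite(f'pics/{n}2.png',manip.get_image(n)[:,:,::-1])
a=cv2.imread('pics/top2.png')[150:310,240:440]
b=cv2.imread('pics/side2.png')[225:420,180:350]
cv2.imwrite('pics/c2.png',np.hstack([cv2.resize(a,(400,320)),cv2.resize(b,(279,320))]))
```

```text
(no output)
```

View pics/c2.png

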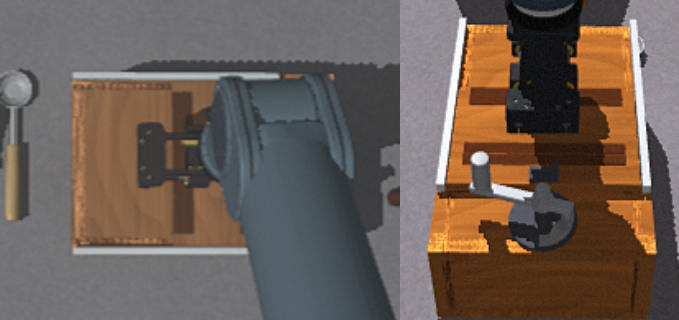

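View pics/wrist2.png

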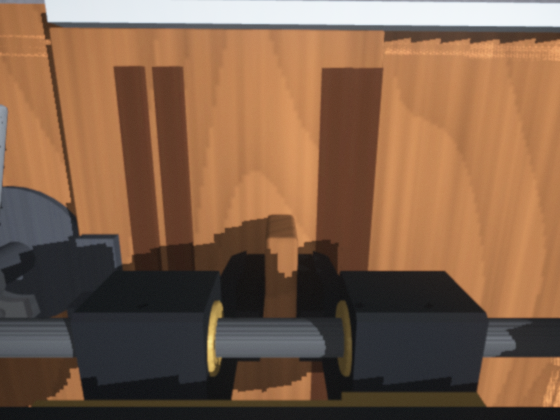

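```bash
python3 -m jog '0.004 0 0 0 30;0.004 0 0 0 50;0.004 0 0 0 50;0.004 0 0 0 50;0.004 -0.015 0 0 50;0.004 -0.04 0 0 50;0.004 -0.065 0 0 50;0.004 -0.085 0 0 50;0.004 -0.095 0 0 50;0.004 -0.095 0 0 50'; python3 -m jog '-0.01 0 0.005 3 50;-0.03 0 0.017 8 50;-0.055 0 0.03 14.5 60;-0.08 0 0.044 14.5 60;-0.095 0 0.053 14.5 70;-0.103 0 0.058 14.5 70;-0.105 0 0.058 14.5 70;-0.105 0 0.058 14.5 70'
python3 - <<'E'
from h import *
o=manip.get_obs();print(o['tcp_pos'],o['eef_rot'],o['q'])
for n in('side','wrist'): cv2.imwrite(f'pics/{n}3.png',manip.get_image(n)[:,:,::-1])
E
```

```text
t: 6.02
tcp_pos: [0.5141, -0.2417, 0.4067]
eef_rot: [-90.2, 0.1, 89.5]
contact_force: [0.8, 1.2, 0.5]
width: 0.0441
t: 6.68
tcp_pos: [0.4547, -0.3452, 0.4039]
eef_rot: [-90.0, -0.0, 75.0]
contact_force: [0.1, 0.7, 0.0]
width: 0.0618
[ 0.45474331 -0.34519217  0.40387576] [-8.99521997e+01 -4.98595843e-02  7.50160474e+01] [ 60.58469898  27.70788783 -37.32577164  98.80178934  18.95396329
  59.9927149   91.81638474]
```

View pics/wrist3.png

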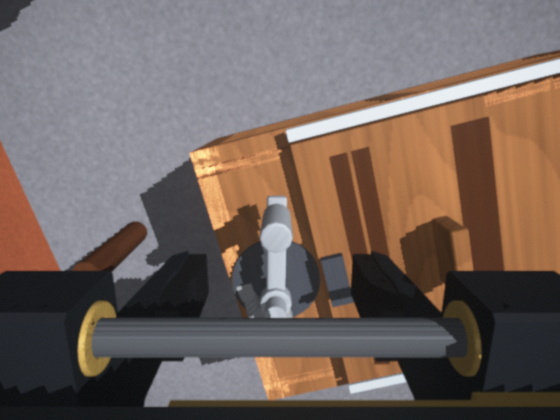

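View pics/side3.png

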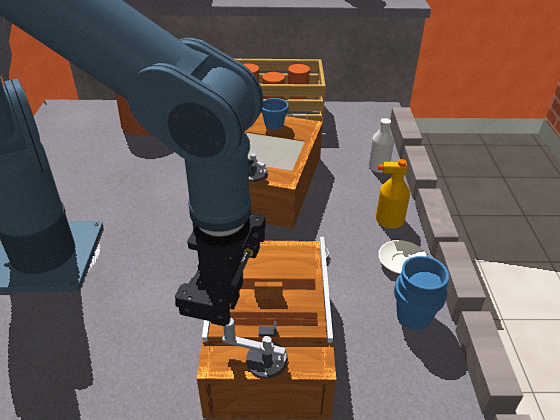

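```bash
python3 -m jog '0 0.008 0 0 70;0 0.025 0 0 70;0 0.045 0 0 70;0 0.062 0 0 70;0 0.07 0 0 70;0 0.072 0 0 70;0 0.072 0 0 50;0 0.072 0 0 28;0 0.072 0 0 28;0 0.072 0 0 28' 10
python3 - <<'E'
from h import *
for n in('wrist',): cv2.imwrite(f'pics/{n}4.png',manip.get_image(n)[:,:,::-1])
# arc in tool axes: yaw0=75.0, post at tool origin; pivot model
P=np.array([.514,-.363]);p0=np.array([.4547,-.3452]);r=.062
yaw=np.radians(75);tx=np.array([np.cos(yaw),np.sin(yaw)]);tz=np.array([-np.sin(yaw),np.cos(yaw)])
print(p0-P,np.hypot(*(p0-P)))
q0=np.radians(15)
for dq in range(0,84,6):
    q=q0+np.radians(dq)
    d=r*np.array([-np.cos(q)+np.cos(q0),np.sin(q)-np.sin(q0)])
    print(dq,round(q-.012,2),np.round([d@tx,d@tz],4))
E
```

```text
t: 7.62
tcp_pos: [0.4551, -0.3454, 0.3336]
eef_rot: [-90.1, 0.0, 75.0]
contact_force: [-0.3, 0.1, 0.0]
width: 0.037
[-0.0593  0.0178] 0.06191389181758809
0 0.25 [0. 0.]
6 0.35 [ 0.0065 -0.0003]
12 0.46 [ 0.0129 -0.0014]
18 0.56 [ 0.0192 -0.003 ]
24 0.67 [ 0.0252 -0.0054]
30 0.77 [ 0.031  -0.0083]
36 0.88 [ 0.0364 -0.0118]
42 0.98 [ 0.0415 -0.0159]
48 1.09 [ 0.0461 -0.0205]
54 1.19 [ 0.0502 -0.0256]
60 1.3 [ 0.0537 -0.031 ]
66 1.4 [ 0.0566 -0.0368]
72 1.51 [ 0.059  -0.0428]
78 1.61 [ 0.0606 -0.0491]
```

View pics/wrist4.png

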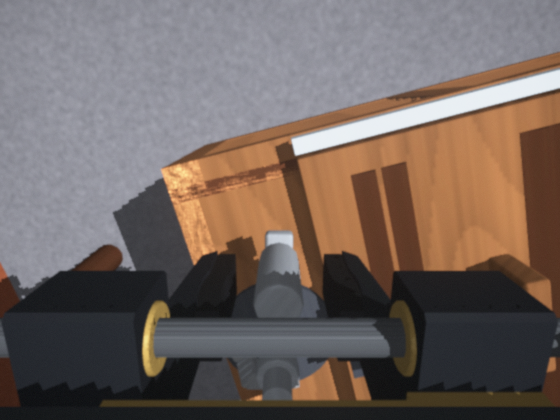

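```bash
python3 -m jog '0 0 0 0 28;0 0 0 0 28;0.003 0 0 3 28;0.0065 0 -0.0003 6 28;0.0097 0 -0.001 9 28;0.013 0 -0.0014 12 28;0.016 0 -0.002 15 28;0.019 0 -0.003 18 28;0.022 0 -0.004 21 28;0.025 0 -0.0055 24 28' 30
python3 - <<'E'
from h import *
for n in('wrist',): cv2.imwrite(f'pics/{n}5.png',manip.get_image(n)[:,:,::-1])
# next call axes: tool rotated by 24deg
r=.062
for dq in range(0,60,4):
    q=np.radians(dq); print(dq,np.round([r*np.sin(q),-r*(1-np.cos(q))],4))
E
```

```text
t: 8.5
tcp_pos: [0.4655, -0.3242, 0.3331]
eef_rot: [-90.0, 0.2, 50.8]
contact_force: [-5.0, -3.7, 5.0]
width: 0.0247
0 [ 0. -0.]
4 [ 0.0043 -0.0002]
8 [ 0.0086 -0.0006]
12 [ 0.0129 -0.0014]
16 [ 0.0171 -0.0024]
20 [ 0.0212 -0.0037]
24 [ 0.0252 -0.0054]
28 [ 0.0291 -0.0073]
32 [ 0.0329 -0.0094]
36 [ 0.0364 -0.0118]
40 [ 0.0399 -0.0145]
44 [ 0.0431 -0.0174]
48 [ 0.0461 -0.0205]
52 [ 0.0489 -0.0238]
56 [ 0.0514 -0.0273]
```

View pics/wrist5.png

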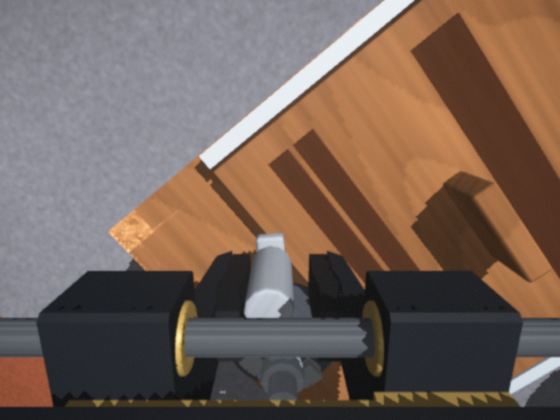

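Following well; the post is carried by the trailing finger. Continue over the crest.

```bash
python3 -m jog '0.0043 0 -0.0002 4 28;0.0086 0 -0.0006 8 28;0.0129 0 -0.0014 12 28;0.0171 0 -0.0024 16 28;0.0212 0 -0.0037 20 28;0.0252 0 -0.0054 24 28;0.0291 0 -0.0073 28 28;0.0329 0 -0.0094 32 28' 30
python3 - <<'E'
from h import *
print(manip.get_obs()['q'])
for n in('wrist',): cv2.imwrite(f'pics/{n}6.png',manip.get_image(n)[:,:,::-1])
E
```

```text
t: 9.22
tcp_pos: [0.4946, -0.3028, 0.3328]
eef_rot: [-90.0, 0.0, 18.8]
contact_force: [0.5, -0.0, 0.3]
width: 0.0244
[ 43.54465364  30.7346365  -22.13824518 101.48932344  14.43991146
  50.57256339  33.82458302]
```

View pics/wrist6.png

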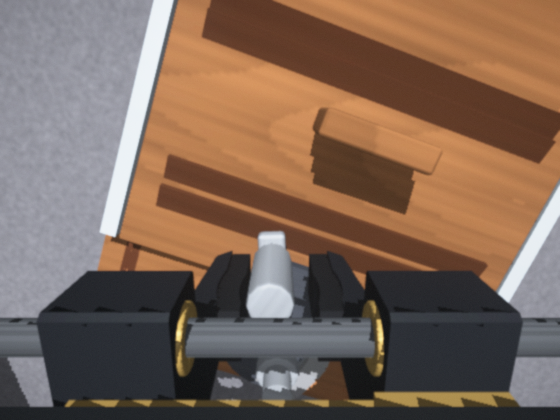

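```bash
python3 -m jog '0.0043 0 -0.0002 4 28;0.0086 0 -0.0006 8 28;0.0129 0 -0.0014 12 28;0.0161 0 -0.0022 15 28;0.0161 0 -0.0022 15 28' 30
python3 - <<'E'
from h import *
for n in('wrist',): cv2.imwrite(f'pics/{n}7.png',manip.get_image(n)[:,:,::-1])
E
```

```text
t: 9.68
tcp_pos: [0.5107, -0.2996, 0.3327]
eef_rot: [-90.0, 0.0, 4.0]
contact_force: [-0.3, -0.4, -0.3]
width: 0.0248
```

View pics/wrist7.png

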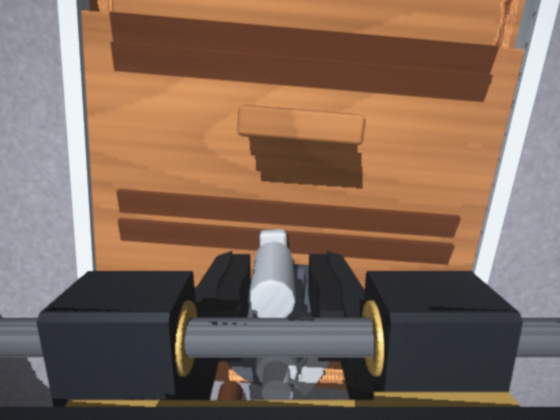

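```bash
python3 -m jog '0 0 0 0 60;0 0 0 0 60;0 0 0 0 60;0 0 0 0 60;0 -0.015 0 0 60;0 -0.04 0 0 60;0 -0.07 0 0 60;0 -0.095 0 0 60;0 -0.105 0 0 60;0 -0.105 0 0 60'
python3 -m jog '0 -0.01 -0.02 0 60;0 -0.02 -0.05 0 60;0 -0.03 -0.085 0 60;0 -0.03 -0.115 0 60;0 -0.03 -0.135 0 60;0 -0.03 -0.14 0 60;0 -0.03 -0.14 0 60;0 -0.03 -0.14 0 60'
python3 - <<'E'
from h import *
for n in('side','top','wrist'): cv2.imwrite(f'pics/{n}8.png',manip.get_image(n)[:,:,::-1])
a=cv2.imread('pics/top8.png')
b=cv2.imread('pics/side8.png')[225:420,180:350]
cv2.imwrite('pics/c8.png',np.hstack([cv2.resize(a,(440,330)),cv2.resize(b,(288,330))]))
E
```

```text
t: 10.57
tcp_pos: [0.5111, -0.3, 0.4402]
eef_rot: [-90.2, -0.2, 4.0]
contact_force: [0.4, -0.2, -0.4]
width: 0.0529
t: 11.23
tcp_pos: [0.5206, -0.438, 0.4661]
eef_rot: [-89.9, 0.1, 4.1]
contact_force: [-0.1, 0.5, 1.0]
width: 0.0528
```

View pics/c8.png

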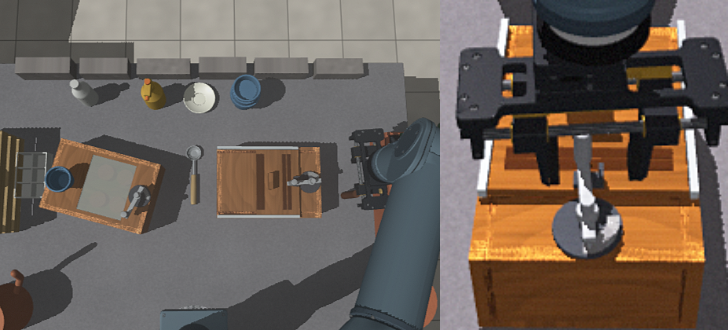

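View pics/wrist8.png

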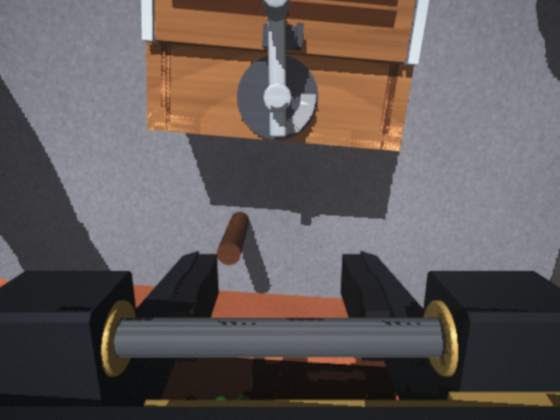

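```bash
python3 -m jog '0 -0.01 0.02 0 60;0 -0.02 0.04 0 60;0 -0.03 0.06 0 60;0 -0.03 0.06 0 60;0 -0.03 0.06 0 60;0 -0.03 0.06 0 60'
python3 - <<'E'
import cv2
a=cv2.imread('pics/top8.png')[170:295,260:430]
cv2.imwrite('pics/topc8.png',cv2.resize(a,None,fx=4.6,fy=4.6,interpolation=cv2.INTER_CUBIC))
from h import *
b=manip.get_image('side')[:,:,::-1];cv2.imwrite('pics/side9.png',b)
E
```

```text
t: 11.88
tcp_pos: [0.5159, -0.3796, 0.4975]
eef_rot: [-90.0, 0.0, 4.1]
contact_force: [-0.6, -1.3, -0.5]
width: 0.0528
```

View pics/topc8.png

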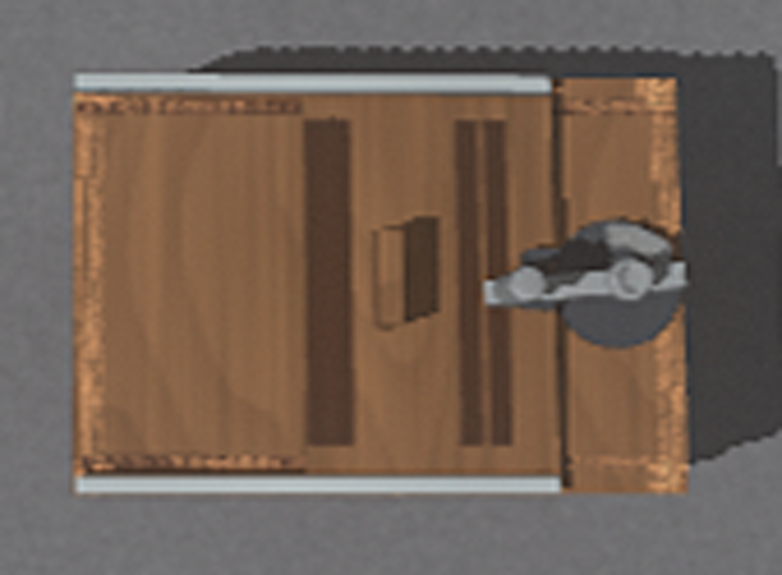

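View pics/side9.png

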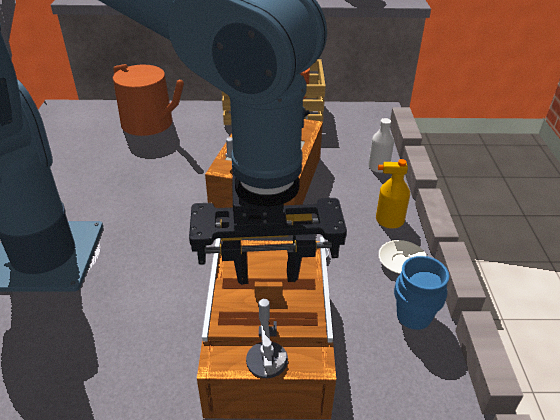

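Run:
```python
from h import *
T=lambda x,y:(x/4.6+259.6,y/4.6+169.6)
p=onz('top',T(389,275),.165);a=onz('top',T(523,283),.190);
b=onz('top',T(630,277),.166);print('pull',p,'post',a,'pivot',b, 'corner', onz('top',T(683,285),.12))
print(manip.get_obs()['contact_force'],manip.get_obs()['moment'])
```

```text
pull [ 0.51826888 -0.23411446  0.165     ] post [ 0.5116038  -0.29637897  0.19      ] pivot [ 0.5162108  -0.35622715  0.166     ] corner [ 0.51568178 -0.39679266  0.12      ]
[-0.23280723 -0.93004468 -0.65487739] [-0.03718868 -0.05663758 -0.01835714]
```

```bash
python3 -c "
from cell import manip; print(manip.close_job())"
```

```text
the job is handed in; nothing more can be done
None
```

The louvred cabinet's door is shut, its latch handle is in the low notch, and the gripper is clear of everything. I handed the job in at about 12 s of the 48 s allowed; no verdict is reported.

**Door:** I pinched the pull and slid it about 70 mm, until it hit its stop with about 20 N. The last top view puts it at most about 3 mm from the stop, within the 12 mm allowed. The gap is about 2 mm after allowing for the offset that view showed when I gripped the pull.

**Latch:** I held the gripper loosely around the post and carried it along its arc. The force rose before the crest and then fell to zero. It now points across the door at about 1.45 rad (1.1 rad is needed). The drop into the notch was not measured on its own; it is inferred from that angle and the zero force.

**Cold frame latch:** I never went near it. The last top view shows it as it started.

**Gripper at hand-in:** It was open, about 0.33 m above the shelf at the fingertips. The force readings were near zero. On the way out it passed close to the planter, where the force stayed at 1 N or less.

**Disagreement:** The side and top cameras differed by about 5 mm on the latch's position. I used the average, and the wrist camera then showed the post centred between the fingers.

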